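# Close up two whetstones in the sharpening base

### The arm

A 7-joint arm with a two-finger parallel gripper is mounted at the origin on a cart in front of the work surface, level with it; the furniture and walls round the work are solid. World frame = base frame: x ahead of the robot, y to its left, z up, the work surface at z = 0. Lengths are in m, angles in rad, forces in N, time in s.
With the tool pointing down it reaches from about 0.425 to 0.925 m from the base axis. Payload 6.8 kg.
Tool frame: the origin (TCP) lies at the very end of the fingers, on their centre line; the grasp point (between the pads) lies 19 mm behind it; z points along the fingers, y is the line along which they close (so a half turn about z gives the same grasp; the last joint's range is limited). The gripper opens to 85 mm and grips with 20 to 120 N. Pads are 22 mm wide; open, the fingers measure 114 mm over their backs; the gripper's body (76 mm by 85 mm) begins 54 mm behind the grasp point. The pads swing forward as they close: fully open they stand 13 mm farther back than shut.
Start: joints at [-1.353, 0.477, 0.022, 1.555, -0.011, 1.109, -0.083], TCP at [0.216, 0.64, 0.203] pointing down, gripper open.
Joint ranges: [-2.96, 2.96], [-0.34, 2.1], [-1.41, 1.46], [0.24, 2.44], [-1.37, 4.51], [0.17, 1.92], [-2.96, 2.96]. Speed limits (rad/s): [2.39, 2.39, 3.14, 3.14, 3.14, 3.14, 3.14].

### API

Orientations are given as a unit quaternion [w, x, y, z].
In Python, from station import bot gives the robot as it stands. The module is installed in compiled form; this text tells all that it offers.
- The arm moves only by the shell command python3 -m jog 'ROWS' [OPENING] [FORCE]. ROWS is JSON, a list of rows, each a list of 4 numbers: the shift along the tool's x, y, z in cm, then the turn about the tool's z in rad. In form: [[x, y, z, spin], ...]. A call has 1 to 20 rows; each row is the pose to reach, as a shift and turn from the pose commanded when the call began, along the tool's axes at that moment; what a row does not reach only later rows make up. A row lasts 1/12 s, in which the tool goes at most 41.7 mm and 7.16 degrees, less where a joint would pass 70% of its speed; a pose out of reach is approached as far as the arm can. A call with a gripper value outside its range is refused whole. OPENING is the closure, from -1 (fully open) to 1 (shut), set as the call begins (- or left out, the last holds). The fingers move at their own pace and stop on an object; FORCE is the grip in N (left out, the last holds). Time passes only in rows, so rows that repeat a pose let the fingers close. It gives the time, the measured TCP pose, the force, the opening and the grip force at its end, in the units of the state.
- bot.get_obs(): the state, without advancing time (a new reading comes with each control period).
- bot.read_camera(name): name is "scene" or "top" or "wrist"; returns a dict with "pixels" (480x640x3 uint8, red, green, blue), "depth" (480x640 float32, m along the optical axis (not along the pixel's ray), 0 where there is no reading), "fovy" (degrees; the focal length in pixels is half the picture's height over the tangent of half this angle, whatever the lens; pixels are square), "cx", "cy" (the principal point, pixels), "distortion" ([k1, k2, p1, p2, k3] as OpenCV has them; the pictures are not rectified), "pose" (4x4, takes a point from camera to world coordinates). Camera axes: x right, y down, z forward; pixel columns grow to the right and rows downward; lengths in m; the calibration is good to about 2 mm. A picture is of the moment at which its call begins.
- bot.hand_in(): hands the job in; it is judged then, once.
The state is a dict: "t": time; "q": joint angles; "joint_vel": joint speeds; "joint_torque": joint torques, N m; "eef_pos": TCP position; "tool_rot": TCP orientation; "contact_force": force on the tool from outside, world axes, zero at the start; "torque": the same for the moment, N m; "gripper_width": opening from 0.0 (shut) to 1.0 (fully open); "grasp_force": force on a finger pad.
Only numpy, scipy, OpenCV 4.12 (cv2) and the standard library are available. Lean on these libraries where they do the work, as an engineer would, in place of code of your own. Each camera call takes 0.05 s, during which the arm holds its last target. There are 200 camera calls.

### The job

Fetch the whetstone that lies on the worktop beside the bamboo sharpening base (not the one at the back wall) and lay it, brown face up, in the base next to the whetstone already there. Close them up into one wide stone: long sides butted flush with no gap, ends level, and the sliding jaw pushed home so that the pair sits snug between the two jaws. Leave the flat tin where it stands.

Things in the scene. Friction and masses are not known exactly. Their poses are not given: they have to be found in the camera images.
- sharpening_base: Bamboo board fixed to the worktop, 245 (its x) by 240 mm (its y); the stones lie on its floor, 12 mm above its origin (centre of underside, z up). Right side (-y): low black fixed jaw, 170 mm long in x, 16 mm above the floor, inner face at y = -98 mm. Left side (+y): the sliding jaw. Steel guide rails, 4 mm above the floor, 10 mm wide, along y at x = -112 and +112 mm.
- sliding_jaw (a joint): Sliding jaw, m: 0 = farthest left, face at the base's y = +72 mm; grows as the jaw moves right (-y) towards the fixed jaw: face at y = 72 mm - value. Range 0 to 0.11, starts at 0 to 0.014. About 2.5 N of friction; stays where it is left.
- jaw_face (a point): Middle of the sliding jaw's face (the side towards the stones), 8 mm above the base's floor, at the base's x = 0. Axes as the base's. The jaw is a black bar 170 mm long in x, 16 mm thick, 16 mm high above the floor.
- push_block (a point): Centre of the rear (outer, +y) face of the push block behind the middle of the sliding jaw, 22 mm above the base's floor, 30 mm behind the jaw's face. The black block is 60 mm along x, 15 mm thick, its top 35 mm above the floor, its rear face upright. Push it here to the base's -y. Axes as the base's.
- base_stone: The whetstone already lying in the base, loose, against the fixed jaw, its length along the base's x: 50 mm (its x) by 180 mm (its y) by 26 mm high, 0.55 kg, brown upper half, grey lower half. Origin: centre of its underside, z up. Its x points across the stones to the base's +y.
- loose_stone: The loose whetstone, same as the other: 50 mm (its x) by 180 mm (its y) by 26 mm high, about 0.55 kg, brown upper half, lying on the front of the worktop to the left or to the right of the base, its length roughly away from the robot. Grasp across the 50 mm width. Origin: centre of its underside, z up.
- flat_tin: Flat round food tin, 86 mm across, 40 mm high, loose, standing on the other side of the base; to be left alone. Origin: centre of its underside.

How it is judged:
By the outcome, as a careful person would: the job done as asked, in the order asked, and still so for the second after the job is handed in, with the robot touching nothing.
It also fails if it takes over 56 s, if anything falls off the work surface, if the arm or the gripper's body presses on something with over 40 N, if the wrist force passes 120 N, or if a joint passes its speed limit or range.

## Working session

There is one attempt and no reset: what is moved stays moved. The work goes in short steps, Python scripts to look and compute and a shell command to move; the robot and the scene stay as the last step left them, time stands still between calls to the robot, and variables do not carry over. Pictures are saved under pics/ and viewed, at most 12 in all, crops included, and the job is handed in when it is done.

```bash
mkdir -p pics; cat > h.py <<'E'
import numpy as np, cv2
from station import bot
from scipy.spatial.transform import Rotation as R
def cam(n):
    c=bot.read_camera(n); f=240/np.tan(np.radians(c['fovy'])/2)
    c['K']=np.array([[f,0,c['cx']],[0,f,c['cy']],[0,0,1]]); c['D']=np.array(c['distortion'],float); c['pose']=np.array(c['pose']); return c
def save(c,n): cv2.imwrite('pics/'+n,c['pixels'][:,:,::-1])
def rays(c,uv):
    p=cv2.undistortPoints(np.array(uv,float).reshape(-1,1,2),c['K'],c['D'])[:,0]
    d=np.c_[p,np.ones(len(p))]@c['pose'][:3,:3].T
    return c['pose'][:3,3],d
def onplane(c,uv,z):
    o,d=rays(c,uv); return o+d*((z-o[2])/d[:,2])[:,None]
def cloud(c):
    v,u=np.mgrid[:480,:640]; o,d=rays(c,np.c_[u.ravel(),v.ravel()])
    return (o+d*c['depth'].ravel()[:,None]).reshape(480,640,3)
def tri(c1,uv1,c2,uv2):
    o1,d1=rays(c1,[uv1]);o2,d2=rays(c2,[uv2]);d1=d1[0];d2=d2[0]
    s=np.linalg.lstsq(np.c_[d1,-d2],o2-o1,rcond=None)[0]
    a=o1+s[0]*d1;b=o2+s[1]*d2; return (a+b)/2,np.linalg.norm(a-b)
E
python3 - <<'E'
from h import *
for n in ['scene','top']:
    c=cam(n); save(c,n+'0.png'); print(n,c['fovy'],c['D'],c['pose'].round(3).tolist())
o=bot.get_obs(); print(o)
E
```

```text
scene 51.61317062139108 [-0.09343976  0.          0.          0.          0.        ] [[0.935, -0.309, 0.176, 0.261], [-0.356, -0.826, 0.438, -0.477], [0.01, -0.472, -0.882, 1.174], [0.0, 0.0, 0.0, 1.0]]
top 51.662994486051794 [-0.11540058  0.          0.          0.          0.        ] [[0.012, -0.995, 0.1, 0.36], [-1.0, -0.011, 0.003, 0.087], [-0.002, -0.1, -0.995, 1.041], [0.0, 0.0, 0.0, 1.0]]
{'t': 0.1, 'q': array([-1.35310936,  0.4776992 ,  0.02235415,  1.55635355, -0.0114769 ,
        1.10931062, -0.0831046 ]), 'joint_vel': array([-7.57368373e-04, -3.65588690e-04, -8.78979766e-05, -2.66663469e-03,
        5.68132163e-04, -1.13498745e-05, -5.47868173e-05]), 'joint_torque': array([ 4.39950600e-03, -5.97758710e+01,  1.61422905e+00, -2.81956440e+01,
        1.29577535e-02,  4.97450194e-03, -1.65361109e-05]), 'eef_pos': array([0.21587793, 0.63893245, 0.20233504]), 'tool_rot': array([-6.12165953e-05,  1.62166353e-01,  9.86763092e-01, -8.18895225e-04]), 'contact_force': array([ 0.49037256, -0.25739084,  0.23789984]), 'torque': array([ 0.04560983, -0.04176526, -0.05618826]), 'grasp_force': 0.0, 'gripper_width': 1.0022368350389423}
```

View pics/scene0.png

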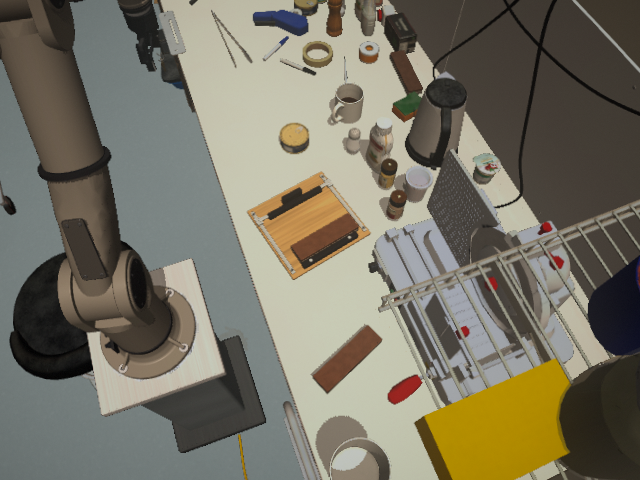

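View pics/top0.png

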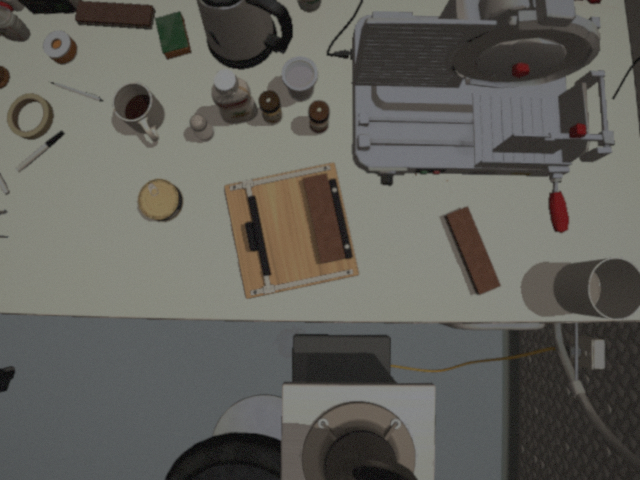

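The top view shows the loose stone at about (472,250), the base at (290,232) with its stone at (323,219) and the jaw at (259,236), and the tin at (160,200). The scene view shows the loose stone at (347,358), with the slicer's red handle close by at (405,388).

```bash
cat >> h.py <<'E'
def stone(c,near,z=None,rad=0.14,tol=.006):
    """top-face rectangle of brown stone nearest a world xy: brown mask, points cast on plane z, minAreaRect"""
    hsv=cv2.cvtColor(c['pixels'],cv2.COLOR_RGB2HSV); h,s,v=[hsv[...,i].astype(int) for i in range(3)]
    m=((h<14)|(h>170))&(s>60)&(v<150)
    P=cloud(c)
    m&=(c['depth']>0)&(np.hypot(P[...,0]-near[0],P[...,1]-near[1])<rad)&(P[...,2]>0.012)
    if not m.any(): return None
    zt=np.median(P[m][:,2]); m&=abs(P[...,2]-zt)<tol
    m=cv2.morphologyEx(m.astype(np.uint8),cv2.MORPH_OPEN,np.ones((3,3)))
    cn=max(cv2.findContours(m,cv2.RETR_EXTERNAL,cv2.CHAIN_APPROX_NONE)[0],key=cv2.contourArea)
    zt=np.median(P[m>0][:,2])
    W=onplane(c,cn[:,0],zt if z is None else z)[:,:2]
    (cx,cy),(w,hh),a=cv2.minAreaRect((W*1000).astype(np.float32)); 
    if w>hh: w,hh,a=hh,w,a-90
    # a: direction of short side; long dir = a+90
    L=(a+90)%180
    if L>90: L-=180
    return np.array([cx,cy])/1000,(w,hh),L,zt,m
E
python3 - <<'E'
from h import *
for n in ['scene','top']:
    c=cam(n)
    g={'scene':[(347,358),(325,240),(295,138)],'top':[(472,250),(323,219),(160,200)]}[n]
    P=cloud(c)
    for u,v in g:
        p=P[v,u]; print(n,(u,v),p.round(3))
    for u,v in g[:2]:
        r=stone(c,P[v,u]); print(n,r[0].round(4),np.round(r[1],1),'long dir deg %.2f'%r[2],'z %.4f'%r[3])
E
```

```text
scene (347, 358) [ 0.428 -0.237  0.028]
scene (325, 240) [0.49  0.064 0.036]
scene (295, 138) [0.528 0.406 0.037]
scene [ 0.4301 -0.2363] [ 50.5 178.7] long dir deg 22.05 z 0.0260
scene [0.4934 0.0742] [ 52.  179.8] long dir deg 12.71 z 0.0378
top (472, 250) [ 0.43  -0.23   0.029]
top (323, 219) [0.489 0.078 0.04 ]
top (160, 200) [0.525 0.417 0.038]
top [ 0.4301 -0.2324] [ 50.5 177.6] long dir deg 22.24 z 0.0267
top [0.4928 0.0765] [ 49.9 178.5] long dir deg 12.73 z 0.0385
```

```bash
cat >> h.py <<'E'
def go(targets,obs=None):
    """targets: [x,y,z,(tool-y heading deg)] -> tool-frame shift cm and spin"""
    o=obs or bot.get_obs(); M=R.from_quat(np.array(o['tool_rot'])[[1,2,3,0]]).as_matrix()
    ty=np.degrees(np.arctan2(M[1,1],M[0,1])); print('TCP',o['eef_pos'].round(4),'y-heading %.2f'%ty,'tilt %.2f'%np.degrees(np.arccos(-M[2,2])),'t %.2f'%o['t'])
    for t in targets:
        d=M.T@(np.array(t[:3])-o['eef_pos'])*100
        s=-(t[3]-ty); s=(s+180)%360-180
        print(t,'->',d.round(2),'spin %.3f'%np.radians(s))
E
python3 - <<'E'
from h import *
go([[.45,.2,.22,-10],[.43,-.1,.24,-67.8],[.43,-.235,.22,-67.8]])
c=cam('scene'); P=cloud(c)
for u,v in [(385,305),(405,388),(440,285),(520,262)]: print((u,v),P[v-1:v+2,u-1:u+2].reshape(-1,3)[::4].round(2).tolist())
E
```

```text
TCP [0.2159 0.6391 0.2026] y-heading 71.33 tilt 0.07 t 0.20
[0.45, 0.2, 0.22, -10] -> [-36.23 -34.11  -1.7 ] spin 1.420
[0.43, -0.1, 0.24, -67.8] -> [-43.94 -63.18  -3.67] spin 2.428
[0.43, -0.235, 0.22, -67.8] -> [-48.26 -75.97  -1.65] spin 2.428
(385, 305) [[0.39, -0.34, 0.7], [0.39, -0.34, 0.69], [0.39, -0.34, 0.69]]
(405, 388) [[0.49, -0.36, 0.16], [0.5, -0.36, 0.16], [0.5, -0.37, 0.16]]
(440, 285) [[0.7, -0.16, 0.07], [0.45, -0.34, 0.69], [0.45, -0.34, 0.69]]
(520, 262) [[0.74, -0.26, 0.36], [0.73, -0.26, 0.38], [0.73, -0.27, 0.38]]
```

```bash
python3 -m jog '[[-36.2,-34.1,-1.7,1.42],[-36.2,-34.1,-1.7,1.42],[-36.2,-34.1,-1.7,1.42],[-36.2,-34.1,-1.7,1.42],[-36.2,-34.1,-1.7,1.42],[-36.2,-34.1,-1.7,1.42],[-36.2,-34.1,-1.7,1.42],[-36.2,-34.1,-1.7,1.42],[-36.2,-34.1,-1.7,1.42],[-36.2,-34.1,-1.7,1.42],[-36.2,-34.1,-1.7,1.42],[-36.2,-34.1,-1.7,1.42],[-43.9,-63.2,-3.7,2.428],[-43.9,-63.2,-3.7,2.428],[-43.9,-63.2,-3.7,2.428],[-43.9,-63.2,-3.7,2.428],[-43.9,-63.2,-3.7,2.428],[-43.9,-63.2,-3.7,2.428],[-43.9,-63.2,-3.7,2.428],[-43.9,-63.2,-3.7,2.428]]' -1
python3 - <<'E'
from h import *
go([[.43,-.235,.17,-67.8]])
c=cam('wrist'); save(c,'w1.png'); print(c['pose'].round(3).tolist(),c['fovy']); print(bot.get_obs()['q'].round(2))
E
```

```text
t: 1.92
eef_pos: [0.4285, -0.1062, 0.241]
tool_rot: [0.0, 0.982, 0.19, 0.001]
contact_force: [0.1, -0.4, -0.0]
gripper_width: 1.006
grasp_force: 0.0
TCP [ 0.4285 -0.1062  0.241 ] y-heading -68.14 tilt 0.10 t 1.92
[0.43, -0.235, 0.17, -67.8] -> [-4.67 12.    7.11] spin -0.006
[[0.371, -0.892, -0.259, 0.493], [-0.929, -0.356, -0.104, -0.079], [0.001, 0.279, -0.96, 0.411], [0.0, 0.0, 0.0, 1.0]] 65.61660124370292
[-0.67  0.01  0.8   2.08 -0.01  1.05 -1.06]
```

View pics/w1.png

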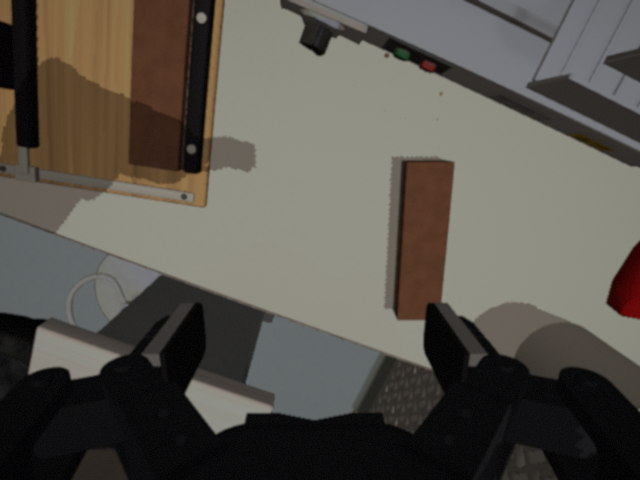

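The wrist view shows the loose stone whole, from (427,160) to (418,318), with the base's near right corner at (205,205).

```bash
python3 - <<'E'
from h import *
c=cam('wrist'); t=cam('top')
r=stone(c,(.43,-.235)); print(r[0].round(4),np.round(r[1],1),'L %.2f'%r[2],'z %.4f'%r[3])
r2=stone(t,(.43,-.235))
def ctr(m): 
    q=cv2.minAreaRect(max(cv2.findContours(m,0,1)[0],key=cv2.contourArea)); return q[0]
print('two-view',tri(c,ctr(r[4]),t,ctr(r2[4])))
go([[*r[0],.15,r[2]-90],[*r[0],.006,r[2]-90]])
E
```

```text
[ 0.4293 -0.2321] [ 50.7 178.8] L 22.06 z 0.0250
two-view (array([ 0.34162747, -0.44755674, -0.55373528]), np.float64(0.023577185948124912))
TCP [ 0.4295 -0.1003  0.2403] y-heading -67.35 tilt 0.05 t 2.07
[np.float64(0.42933969116210935), np.float64(-0.23212486267089844), 0.15, -67.93571281433105] -> [-5.1  12.16  9.02] spin 0.010
[np.float64(0.42933969116210935), np.float64(-0.23212486267089844), 0.006, -67.93571281433105] -> [-5.11 12.17 23.42] spin 0.010
```

```bash
python3 - <<'E'
from h import *
c=cam('wrist'); t=cam('scene')
r=stone(c,(.43,-.235)); print(r[0].round(4),np.round(r[1],1),'L %.2f'%r[2],'z %.4f'%r[3])
r2=stone(t,(.43,-.235)); print(r2[0].round(4),np.round(r2[1],1),'L %.2f'%r2[2])
def ctr(m): 
    q=cv2.minAreaRect(max(cv2.findContours(m,0,1)[0],key=cv2.contourArea)); return q[0]
print('two-view',ctr(r[4]),ctr(r2[4]),tri(c,ctr(r[4]),t,ctr(r2[4])))
go([[*r[0],.15,r[2]-90],[*r[0],.006,r[2]-90]])
E
```

```text
[ 0.4294 -0.232 ] [ 51.  178.6] L 22.09 z 0.0250
[ 0.4303 -0.2364] [ 50.6 178.5] L 22.07
two-view (428.0281677246094, 244.17636108398438) (347.067138671875, 358.18768310546875) (array([ 0.43194084, -0.23505494,  0.01241873]), np.float64(0.0024852115521811664))
TCP [ 0.4298 -0.0984  0.24  ] y-heading -67.06 tilt 0.03 t 2.17
[np.float64(0.42937774658203126), np.float64(-0.23196835327148438), 0.15, -67.90518760681152] -> [-5.24 12.29  9.  ] spin 0.015
[np.float64(0.42937774658203126), np.float64(-0.23196835327148438), 0.006, -67.90518760681152] -> [-5.24 12.29 23.4 ] spin 0.015
```

```bash
python3 -m jog '[[-2,5,2,0.015],[-4,9,4,0.015],[-5.2,12.3,8,0.015],[-5.2,12.3,11,0.015],[-5.2,12.3,13,0.015],[-5.2,12.3,13,0.015],[-5.2,12.3,13,0.015]]' -1
python3 - <<'E'
from h import *
c=cam('wrist'); save(c,'w2.png')
r=stone(c,(.43,-.235)); print(r[0].round(4),np.round(r[1],1),'L %.2f'%r[2],'z %.4f'%r[3])
go([[*r[0],.03,r[2]-90],[*r[0],.004,r[2]-90]])
E
```

```text
t: 2.75
eef_pos: [0.428, -0.232, 0.1089]
tool_rot: [-0.001, 0.982, 0.19, -0.002]
contact_force: [-0.1, 0.5, 0.6]
gripper_width: 0.997
grasp_force: 0.0
[ 0.4299 -0.2336] [ 48.9 177.9] L 22.15 z 0.0250
TCP [ 0.4296 -0.2322  0.1105] y-heading -68.02 tilt 0.07 t 2.80
[np.float64(0.4298582763671875), np.float64(-0.2335686492919922), 0.03, -67.84737777709961] -> [-0.02  0.15  8.05] spin -0.003
[np.float64(0.4298582763671875), np.float64(-0.2335686492919922), 0.004, -67.84737777709961] -> [-1.000e-02  1.500e-01  1.065e+01] spin -0.003
```

View pics/w2.png

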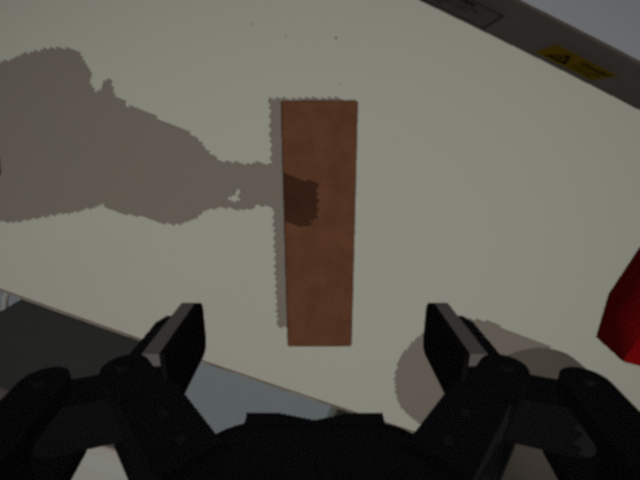

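The stone lies centred between the fingers, spanning (320,100) to (320,345). I'll descend and grip it.

```bash
python3 -m jog '[[0,0.1,3,0],[0,0.1,6,0],[0,0.1,8.5,0],[0,0.1,9.8,0],[0,0.1,10.4,0],[0,0.1,10.5,0],[0,0.1,10.5,0],[0,0.1,10.5,0]]' -1
python3 -m jog '[[0,0,0,0],[0,0,0,0],[0,0,0,0],[0,0,0,0],[0,0,0,0],[0,0,0,0],[0,0,0,0],[0,0,0,0]]' 1 80
```

```text
t: 3.47
eef_pos: [0.4312, -0.2342, 0.0069]
tool_rot: [0.001, 0.982, 0.19, 0.002]
contact_force: [0.4, -0.3, -0.2]
gripper_width: 0.997
grasp_force: 0.0
t: 4.13
eef_pos: [0.4294, -0.2342, 0.0051]
tool_rot: [-0.0, 0.982, 0.189, -0.0]
contact_force: [0.1, -0.1, 0.2]
gripper_width: 0.005
grasp_force: 0.0
```

The fingers shut without catching anything, so I'll look at what happened.

```bash
python3 - <<'E'
from h import *
c=cam('wrist'); save(c,'w3.png'); print(bot.get_obs()['contact_force'],bot.get_obs()['gripper_width'])
for n in ['wrist','scene','top']:
    r=stone(cam(n),(.43,-.235)); 
    if r: print(n,r[0].round(4),np.round(r[1],1),'L %.2f'%r[2],'z %.4f'%r[3])
E
```

```text
[-0.73299566  0.09068277  0.2668038 ] 0.0005688734128592081
wrist [ 0.4599 -0.2214] [ 49.1 114.1] L 22.13 z 0.0250
scene [ 0.3884 -0.2533] [50.5 88.2] L 22.03 z 0.0258
top [ 0.4752 -0.2137] [50.5 80.7] L 22.22 z 0.0265
```

View pics/w3.png

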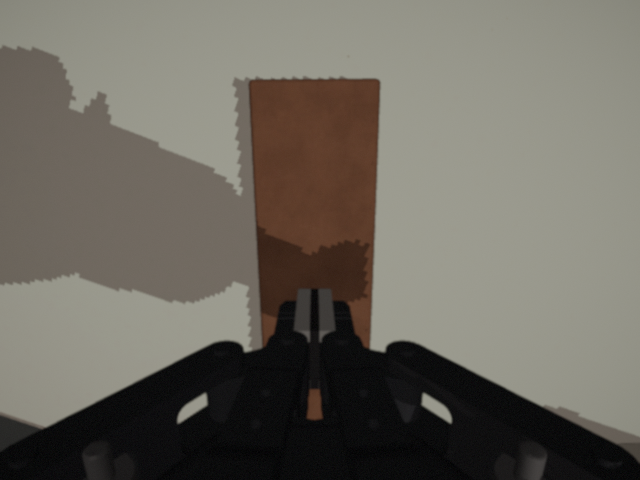

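```bash
python3 - <<'E'
from h import *
c=cam('wrist'); P=cloud(c)
for u,v in [(304,292),(326,292),(304,310),(326,310),(304,325),(300,350),(315,405),(315,250)]: print((u,v),P[v,u].round(4), 'cam dist %.3f'%c['depth'][v,u])
s=cam('scene'); cv2.imwrite('pics/s3.png',cv2.resize(s['pixels'][300:420,270:430,::-1],(800,600),interpolation=cv2.INTER_CUBIC))
print(bot.get_obs()['eef_pos'],bot.get_obs()['gripper_width'])
E
```

```text
(304, 292) [ 0.4369 -0.226   0.0392] cam dist 0.147
(326, 292) [ 0.4403 -0.234   0.0397] cam dist 0.147
(304, 310) [ 0.4373 -0.2263  0.0554] cam dist 0.132
(326, 310) [ 0.4401 -0.2336  0.0551] cam dist 0.132
(304, 325) [ 0.4379 -0.2264  0.0669] cam dist 0.120
(300, 350) [ 0.4376 -0.2257  0.0814] cam dist 0.106
(315, 405) [ 0.3777 -0.2544  0.0254] cam dist 0.179
(315, 250) [ 0.4507 -0.2252  0.0255] cam dist 0.157
[ 0.42943473 -0.23421112  0.00515652] -0.0027798463926612636
```

View pics/s3.png

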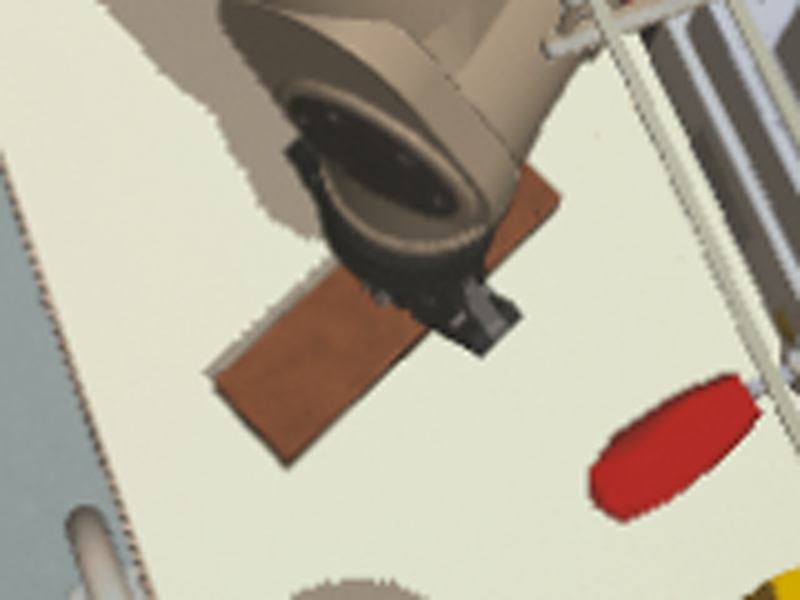

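The closed fingertips stand above the stone: their lower edge is at (315,290), z about 0.036, while the state reports a TCP z of 0.005. The stone hasn't moved. So the real tips are about 31 mm above the reported TCP. I'll open, measure the tips while open, and go lower under force watch.

```bash
python3 -m jog '[[0,0,0,0],[0,0,0,0],[0,0,0,0],[0,0,0,0],[0,0,0,0],[0,0,0,0]]' -1
python3 - <<'E'
from h import *
c=cam('wrist'); P=cloud(c); d=c['depth']
m=(d>0)&(d<.175)&(P[...,2]>.032); v,u=np.nonzero(m)
for side in (u<320,u>=320):
    i=np.argsort(P[v[side],u[side],2])[:40]; print(np.median(P[v[side],u[side]][i],0).round(4),u[side][i][:3],v[side][i][:3])
print(bot.get_obs()['eef_pos'],bot.get_obs()['gripper_width'])
r=stone(c,(.43,-.235)); print(r[0].round(4),np.round(r[1],1),r[2],r[3])
E
```

```text
t: 4.93
eef_pos: [0.4295, -0.2342, 0.0052]
tool_rot: [-0.0, 0.982, 0.189, 0.0]
contact_force: [0.3, -0.0, -0.5]
gripper_width: 0.844
grasp_force: 0.0
[ 0.4154 -0.1998  0.0413] [224 223 225] [320 305 334]
[ 0.4413 -0.2673  0.0415] [405 404 403] [306 319 332]
[ 0.4294533  -0.23418786  0.00518262] 0.92556878139712
[ 0.4413 -0.229 ] [ 49.1 154.2] 22.12526512145996 0.025009161275300174
```

```bash
python3 -m jog '[[0,0,0.5,0],[0,0,1,0],[0,0,1.5,0],[0,0,1.7,0],[0,0,1.7,0],[0,0,1.7,0]]' -1
```

```text
t: 5.48
eef_pos: [0.4292, -0.2342, -0.0121]
tool_rot: [-0.0, 0.982, 0.189, -0.0]
contact_force: [-0.7, 0.9, 0.2]
gripper_width: 1.001
grasp_force: 0.0
```

```bash
python3 -m jog '[[0,0,0.5,0],[0,0,1,0],[0,0,1.5,0],[0,0,1.7,0],[0,0,1.7,0],[0,0,1.7,0]]' -1
python3 - <<'E'
from h import *
c=cam('wrist'); P=cloud(c); d=c['depth']
for vv in range(290,340,6): print(vv,[ (x,P[vv,x].round(4).tolist()) for x in (195,440)])
E
```

```text
t: 5.98
eef_pos: [0.4293, -0.2342, -0.029]
tool_rot: [-0.0, 0.982, 0.189, -0.0]
contact_force: [1.3, 0.1, 1.3]
gripper_width: 0.997
grasp_force: 0.0
290 [(195, [0.4177, -0.1845, -0.002]), (440, [0.4558, -0.2788, -0.001])]
296 [(195, [0.4158, -0.1854, -0.0007]), (440, [0.4534, -0.28, -0.0008])]
302 [(195, [0.4125, -0.186, -0.0019]), (440, [0.451, -0.2812, -0.0008])]
308 [(195, [0.4227, -0.19, 0.0199]), (440, [0.4552, -0.2716, 0.0198])]
314 [(195, [0.4212, -0.1908, 0.021]), (440, [0.4545, -0.2704, 0.0239])]
320 [(195, [0.4185, -0.1914, 0.0205]), (440, [0.4538, -0.2694, 0.0278])]
326 [(195, [0.4172, -0.1923, 0.0221]), (440, [0.452, -0.2701, 0.0284])]
332 [(195, [0.4154, -0.1931, 0.0228]), (440, [0.4498, -0.2713, 0.0281])]
338 [(195, [0.4135, -0.1938, 0.0234]), (440, [0.4484, -0.2715, 0.0296])]
```

```bash
python3 -m jog '[[0,0,0.3,0],[0,0,0.6,0],[0,0,0.6,0],[0,0,0.6,0]]' -1
python3 -m jog '[[0,0,0,0],[0,0,0,0],[0,0,0,0],[0,0,0,0],[0,0,0,0],[0,0,0,0],[0,0,0,0]]' 1 80
```

```text
t: 6.37
eef_pos: [0.4293, -0.2341, -0.035]
tool_rot: [-0.0, 0.982, 0.189, -0.0]
contact_force: [0.8, 0.9, 0.4]
gripper_width: 1.003
grasp_force: 0.0
t: 6.95
eef_pos: [0.4314, -0.2364, -0.031]
tool_rot: [0.001, 0.982, 0.188, 0.003]
contact_force: [-8.2, 2.2, 50.2]
gripper_width: 0.57
grasp_force: 108.4
```

Gripped at about 49 mm, but the tips are bearing on the table with 50 N, so I'll lift now.

```bash
python3 -m jog '[[0,0,-0.6,0],[0,0,-1.5,0],[0,0,-4,0],[0,0,-7,0],[0,0,-9,0],[0,0,-9,0],[0,0,-9,0],[0,0,-9,0]]' - 80
python3 - <<'E'
from h import *
for n in ['wrist','top','scene']:
    c=cam(n)
    if n=='wrist': save(c,'w4.png')
    r=stone(c,(.43,-.235),rad=.18)
    if r: print(n,r[0].round(4),np.round(r[1],1),'L %.2f'%r[2],'z %.4f'%r[3])
go([]); print(bot.get_obs()['contact_force'],bot.get_obs()['gripper_width'])
c=cam('top'); r=stone(c,(.493,.0755)); print('base stone',r[0].round(4),np.round(r[1],1),r[2],r[3])
E
```

```text
t: 7.62
eef_pos: [0.4285, -0.2331, 0.0539]
tool_rot: [-0.001, 0.982, 0.19, -0.001]
contact_force: [0.2, 0.4, -6.4]
gripper_width: 0.572
grasp_force: 85.9
wrist [ 0.4549 -0.2216] [ 49.8 121.5] L 21.90 z 0.1096
top [ 0.4743 -0.2123] [49.6 77.3] L 22.47 z 0.1111
scene [ 0.3837 -0.2529] [50.8 83.9] L 22.42 z 0.1108
TCP [ 0.4283 -0.2336  0.0538] y-heading -68.18 tilt 0.17 t 7.77
[-0.20923514  0.18046346 -7.23541266] 0.5727058706133671
base stone [0.4928 0.0765] [ 49.9 179.2] 12.654160499572754 0.038594634463536726
```

View pics/w4.png

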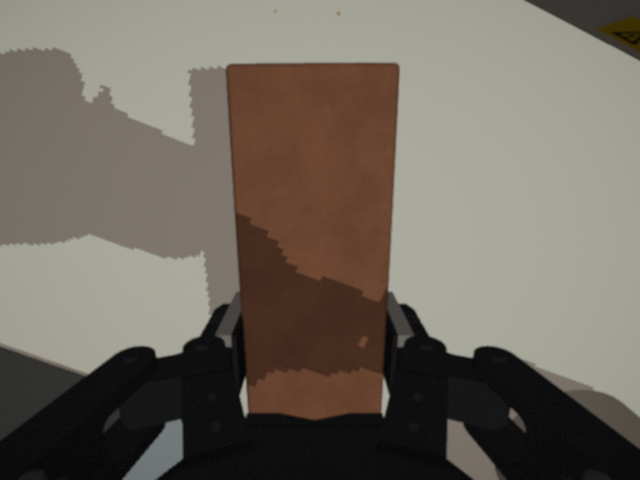

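The stone is held level between the pads, its far end at (313,65). The two views of its ends put its centre within 1 mm of the TCP, and its underside is 30 mm above the reported TCP. Next I'll measure the jaw, the knob on the slicer and the place to lay it.

```bash
python3 - <<'E'
from h import *
c=cam('top'); P=cloud(c)
print('knob',P[176:182,380:394].reshape(-1,3)[::12].round(3).tolist())
b=np.array([.4928,.0762]); th=np.radians(12.68); ex=np.array([np.cos(th),np.sin(th)]); ey=np.array([-np.sin(th),np.cos(th)])
q=(P[...,:2]-b); X=q@ex; Y=q@ey
# in stone frame: black pixels -> jaw bar and push block
dark=(c['pixels'].max(2)<70)&(abs(X)<.13)&(Y>.05)&(Y<.19)&(c['depth']>0)
Z=P[...,2]
for x0 in (-.07,-.05,0,.05,.07):
    s=dark&(abs(X-x0)<.008); print('x %.2f'%x0,'jaw y from %.4f to %.4f'%(np.percentile(Y[s],2),np.percentile(Y[s],98)),'z',np.percentile(Z[s],[5,95]).round(4))
print('dark x ext',np.percentile(X[dark],[1,99]))
t=b+ey*.075; print(t); go([[.43,-.15,.13,-70],[*t,.13,-77.6],[*t,.0,-77.6]])
E
```

```text
knob [[0.578, -0.037, 0.048], [0.578, -0.061, 0.05], [0.575, -0.057, 0.051], [0.572, -0.052, 0.058], [0.57, -0.048, 0.058], [0.568, -0.044, 0.058], [0.567, -0.04, 0.053]]
x -0.07 jaw y from 0.1320 to 0.1476 z [0.0253 0.0318]
x -0.05 jaw y from 0.1322 to 0.1482 z [0.0247 0.0323]
x 0.00 jaw y from 0.1321 to 0.1607 z [0.0267 0.05  ]
x 0.05 jaw y from 0.1317 to 0.1480 z [0.0244 0.0306]
x 0.07 jaw y from 0.1320 to 0.1467 z [0.0247 0.0306]
dark x ext [-0.08714421  0.07332561]
[0.47633708 0.14937084]
TCP [ 0.4286 -0.234   0.0542] y-heading -68.19 tilt 0.12 t 7.87
[0.43, -0.15, 0.13, -70] -> [ 3.24 -7.76 -7.58] spin 0.032
[np.float64(0.4763370751121915), np.float64(0.14937084189852112), 0.13, -77.6] -> [ 18.66 -33.83  -7.58] spin 0.164
[np.float64(0.4763370751121915), np.float64(0.14937084189852112), 0.0, -77.6] -> [ 18.68 -33.82   5.42] spin 0.164
```

```bash
python3 -m jog '[[0.5,-1,-3,0.03],[3.2,-7.8,-7.6,0.03],[3.2,-7.8,-7.6,0.03],[3.2,-7.8,-7.6,0.03],[7,-14,-7.6,0.08],[11,-21,-7.6,0.12],[15,-27,-7.6,0.164],[18,-32,-7.6,0.164],[18.7,-33.8,-7.6,0.164],[18.7,-33.8,-7.6,0.164],[18.7,-33.8,-7.6,0.164],[18.7,-33.8,-3,0.164],[18.7,-33.8,0,0.164],[18.7,-33.8,3,0.164],[18.7,-33.8,3,0.164],[18.7,-33.8,3,0.164],[18.7,-33.8,3,0.164]]'
python3 - <<'E'
from h import *
b=np.array([.4928,.0762]); th=np.radians(12.68); ex=np.array([np.cos(th),np.sin(th)]); ey=np.array([-np.sin(th),np.cos(th)])
go([[*(b+ey*.075),.0,-77.6]])
c=cam('wrist'); save(c,'w5.png')
P=cloud(c); print(P[100:400:60,320].round(3).tolist()); print(bot.get_obs()['contact_force'])
E
```

```text
t: 9.28
eef_pos: [0.4786, 0.1485, 0.0262]
tool_rot: [0.0, 0.994, 0.108, 0.001]
contact_force: [0.2, -0.4, -6.1]
gripper_width: 0.572
grasp_force: 88.0
TCP [0.4786 0.1485 0.0262] y-heading -77.65 tilt 0.08 t 9.28
[np.float64(0.4763370751121915), np.float64(0.14937084189852112), 0.0, -77.6] -> [-0.2  -0.14  2.62] spin -0.001
[[0.556, 0.164, 0.081], [0.54, 0.161, 0.081], [0.522, 0.157, 0.081], [0.502, 0.152, 0.082], [0.48, 0.148, 0.082]]
[ 1.02767869  0.30651502 -6.00944379]
```

View pics/w5.png

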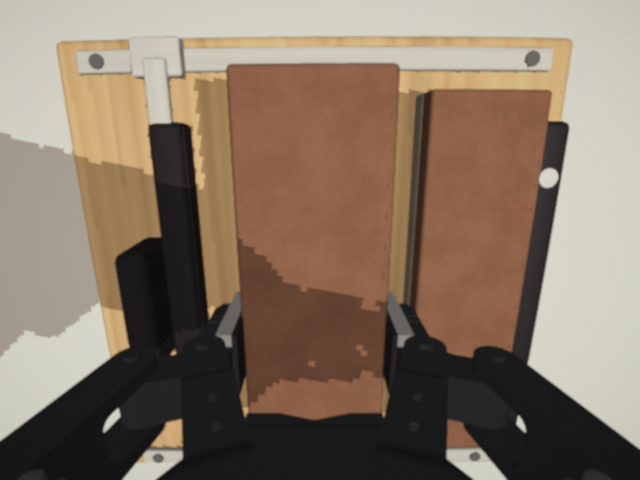

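The view shows the held stone with its far corners at (228,66) and (398,66), and the base stone's far corners at (430,91) and (550,92). There is a gap for the finger between them and room to the jaw at (190,125). Next I'll compare the far ends and the headings.

```bash
cat >> h.py <<'E'
def far(c,near,z0,tol=.006,dz=None):
    """brown top face at height ~z0: far-end edge & side lines by line fits, returns heading(deg), far-end midpoint, width"""
    hsv=cv2.cvtColor(c['pixels'],cv2.COLOR_RGB2HSV); h,s=hsv[...,0].astype(int),hsv[...,1].astype(int)
    P=cloud(c); m=((h<13)|(h>170))&(s>60)&(abs(P[...,2]-z0)<tol)&(np.hypot(P[...,0]-near[0],P[...,1]-near[1])<.12)
    m=cv2.morphologyEx(m.astype(np.uint8),cv2.MORPH_OPEN,np.ones((3,3)))
    cn=max(cv2.findContours(m,0,cv2.CHAIN_APPROX_NONE)[0],key=cv2.contourArea)
    z=np.median(P[m>0][:,2]); W=onplane(c,cn[:,0],z)[:,:2]
    th=np.radians(12.7)
    for _ in range(3):
        ex=np.array([np.cos(th),np.sin(th)]); ey=np.array([-ex[1],ex[0]]); X,Y=W@ex,W@ey
        xm=np.percentile(X,99); k=(X<xm-.01)&(X>xm-.075)
        lo=k&(Y<np.median(Y[k])-0.0) ; hi=k&~lo
        yl,yh=np.median(Y[lo]),np.median(Y[hi])
        lo&=abs(Y-yl)<.0025; hi&=abs(Y-yh)<.0025
        sl=[np.polyfit(X[a],Y[a],1)[0] for a in (lo,hi)]
        th+=np.arctan(np.mean(sl))
    e=(X>xm-.003)&(Y>yl+.006)&(Y<yh-.006)
    return np.degrees(th),ex*np.median(X[e])+ey*(yl+yh)/2,yh-yl,z,[np.degrees(a).round(2) for a in sl]
E
python3 - <<'E'
from h import *
c=cam('wrist')
a=far(c,(.51,.155),.081); b=far(c,(.53,.085),.038); print(a);print(b)
th=np.radians(b[0]); ex=np.array([np.cos(th),np.sin(th)]); ey=np.array([-ex[1],ex[0]])
d=a[1]-b[1]; print('held-base along %.4f across %.4f'%(d@ex,d@ey))
# check near parts by center + L/2
print('centers',a[1]-.09*np.array([np.cos(np.radians(a[0])),np.sin(np.radians(a[0]))]), b[1]-.09*ex); go([])
E
```

```text
(np.float64(12.555599780038344), array([0.56576031, 0.16891796]), np.float64(0.048418267801642115), np.float64(0.08262258818484353), [np.float64(-0.01), np.float64(0.01)])
(np.float64(12.493446786179993), array([0.57862641, 0.09834943]), np.float64(0.05016707465874867), np.float64(0.036970081595112836), [np.float64(0.06), np.float64(-0.06)])
held-base along 0.0027 across 0.0717
centers [0.47791261 0.14935314] [0.49075754 0.07887992]
TCP [0.4792 0.1492 0.027 ] y-heading -77.63 tilt 0.20 t 9.38
```

```bash
python3 -m jog '[[-0.1,-0.2,1.5,0],[-0.25,-0.2,3,0],[-0.25,-0.2,3.5,0],[-0.25,-0.2,3.6,0],[-0.25,-0.2,3.6,0],[-0.25,-0.2,3.6,0],[-0.25,-0.2,3.6,0],[-0.25,-0.2,3.6,0]]'
cat > m.py <<'E'
from h import *
import sys
z=float(sys.argv[1]); c=cam('wrist')
a=far(c,(.51,.155),z); b=far(c,(.53,.085),.038); print(a);print(b)
th=np.radians(b[0]); ex=np.array([np.cos(th),np.sin(th)]); ey=np.array([-ex[1],ex[0]])
d=a[1]-b[1]; print('held-base along %.4f across %.4f'%(d@ex,d@ey)); go([]); print(bot.get_obs()['contact_force'])
E
python3 m.py .045; python3 m.py .045
```

```text
t: 10.05
eef_pos: [0.4752, 0.1507, -0.0102]
tool_rot: [-0.0, 0.994, 0.108, 0.001]
contact_force: [-0.1, 0.7, -6.9]
gripper_width: 0.567
grasp_force: 87.9
(np.float64(12.681680762168304), array([0.56175993, 0.17096397]), np.float64(0.048235037382137066), np.float64(0.04566821758021846), [np.float64(-0.02), np.float64(0.02)])
(np.float64(12.751026033886454), array([0.57860037, 0.09876305]), np.float64(0.05058787383940051), np.float64(0.03695647061723277), [np.float64(-0.01), np.float64(0.01)])
held-base along -0.0005 across 0.0741
TCP [ 0.475   0.1507 -0.0103] y-heading -77.58 tilt 0.06 t 10.10
[ 0.47531983 -0.27411453 -6.88938705]
(np.float64(12.68348995626361), array([0.56165018, 0.17097673]), np.float64(0.048232421971694035), np.float64(0.04551368189579934), [np.float64(0.08), np.float64(-0.08)])
(np.float64(12.634236516358989), array([0.57860875, 0.0986716 ]), np.float64(0.05061021876338233), np.float64(0.03695482998989498), [np.float64(0.1), np.float64(-0.1)])
held-base along -0.0007 across 0.0743
TCP [ 0.4749  0.1506 -0.0104] y-heading -77.58 tilt 0.04 t 10.15
[ 0.27831972 -0.03687797 -5.86339826]
```

```bash
python3 -m jog '[[0.06,0,0.3,0],[0.06,0,0.5,0],[0.06,0,0.6,0],[0.06,0,0.7,0],[0.06,0,0.7,0],[0.06,0,0.7,0]]'
python3 m.py .038
```

```text
t: 10.65
eef_pos: [0.4751, 0.1505, -0.0179]
tool_rot: [0.0, 0.994, 0.108, -0.0]
contact_force: [-0.2, -0.4, -7.1]
gripper_width: 0.571
grasp_force: 88.1
(np.float64(12.681651610281708), array([0.56183732, 0.17084767]), np.float64(0.04844648239943158), np.float64(0.03741759479338553), [np.float64(0.16), np.float64(-0.16)])
(np.float64(12.681651610281701), array([0.56183738, 0.17084768]), np.float64(0.04844661682942944), np.float64(0.037417277554926145), [np.float64(0.16), np.float64(-0.16)])
held-base along -0.0000 across -0.0000
TCP [ 0.4752  0.1505 -0.0178] y-heading -77.58 tilt 0.01 t 10.70
[ 0.89022788  1.34558793 -5.86808597]
```

```bash
sed -i 's/far(c,(.51,.155),z); b=far(c,(.53,.085),.038)/far(c,(.51,.155),z,side=1); b=far(c,(.53,.085),.038,side=-1)/' m.py
sed -i 's/def far(c,near,z0,tol=.006,dz=None):/def far(c,near,z0,tol=.006,side=0,split=.036):/; s/    m=cv2.morphologyEx(m.astype(np.uint8),cv2.MORPH_OPEN,np.ones((3,3)))\n    cn=max(cv2.findContours(m,0,cv2.CHAIN_APPROX_NONE)/&/' h.py
python3 - <<'E'
s=open('h.py').read()
i=s.index('def far'); t=s[i:].replace("<.12)\n","<.12)\n    yy=(P[...,1]-.0762)*.9756-(P[...,0]-.4928)*.2195\n    if side: m&=(side*(yy-split)>0)\n",1)
open('h.py','w').write(s[:i]+t)
E
python3 -m jog '[[0.05,0,0.1,0],[0.05,0,0.15,0],[0.05,0,0.2,0],[0.05,0,0.2,0]]'
python3 m.py .038
```

```text
t: 11.03
eef_pos: [0.4756, 0.1507, -0.0187]
tool_rot: [-0.001, 0.994, 0.108, -0.0]
contact_force: [-5.3, -0.4, 12.2]
gripper_width: 0.57
grasp_force: 98.4
(np.float64(12.623529984400866), array([0.56230249, 0.17090644]), np.float64(0.04826108923028311), np.float64(0.037179932721036535), [np.float64(0.04), np.float64(-0.04)])
(np.float64(13.270000344182868), array([0.57853917, 0.09920918]), np.float64(0.05048222231167147), np.float64(0.036952544645604546), [np.float64(0.81), np.float64(-0.77)])
held-base along 0.0007 across 0.0735
TCP [ 0.4756  0.1507 -0.0187] y-heading -77.59 tilt 0.08 t 11.08
[-5.48396814 -0.9036159  12.73824793]
```

Stone is down on the floor and level with its neighbour. I'll release part way and lift.

```bash
python3 -m jog '[[0,0,-0.05,0],[0,0,-0.1,0],[0,0,-0.1,0],[0,0,-0.1,0],[0,0,-0.1,0]]' -0.4
python3 -m jog '[[0,0,-1,0],[0,0,-3,0],[0,0,-6,0],[0,0,-10,0],[0,0,-13,0],[0,0,-15,0],[0,0,-15,0],[0,0,-15,0],[0,0,-15,0],[0,0,-15,0]]'
python3 m.py .038
python3 - <<'E'
from h import *
save(cam('wrist'),'w6.png')
E
```

```text
t: 11.5
eef_pos: [0.476, 0.1508, -0.0187]
tool_rot: [-0.0, 0.994, 0.108, 0.0]
contact_force: [-0.0, 0.4, 0.4]
gripper_width: 0.7
grasp_force: 0.0
t: 12.33
eef_pos: [0.4748, 0.1505, 0.1303]
tool_rot: [0.0, 0.994, 0.108, -0.001]
contact_force: [0.2, 0.2, -0.0]
gripper_width: 0.7
grasp_force: 0.0
(np.float64(12.793265749716241), array([0.5617885 , 0.17105193]), np.float64(0.04736990047601907), np.float64(0.03702904161579473), [np.float64(-0.02), np.float64(0.02)])
(np.float64(12.821834929644522), array([0.57804428, 0.09812426]), np.float64(0.04972882081370466), np.float64(0.03698588009356385), [np.float64(-0.29), np.float64(0.29)])
held-base along 0.0003 across 0.0747
TCP [0.4748 0.1504 0.1302] y-heading -77.59 tilt 0.12 t 12.38
[-0.07359563 -0.34226252 -0.80979047]
```

View pics/w6.png

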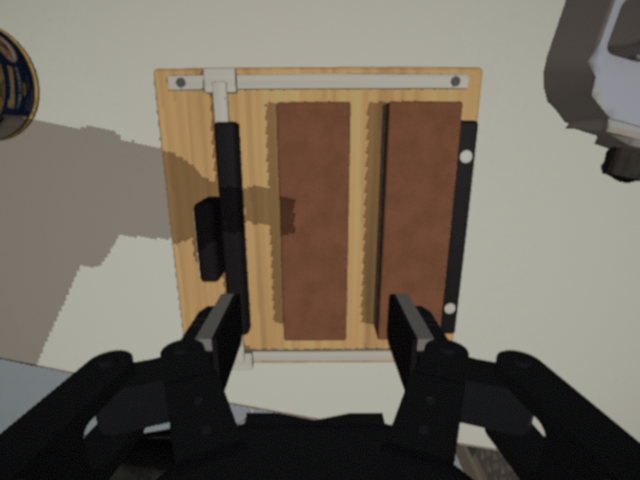

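The picture shows both stones parallel, their far ends level at row 101, with the jaw at (232,225) and its push block at (208,238). The tin at (5,80) is untouched. Next I'll push the jaw with shut fingers.

```bash
cat > p.py <<'E'
from h import *
b=np.array([.4915,.0775]); th=np.radians(12.7); ex=np.array([np.cos(th),np.sin(th)]); ey=np.array([-ex[1],ex[0]])
o=bot.get_obs(); d=o['eef_pos'][:2]-b; f=o['contact_force'][:2]
print('X %.4f Y %.4f'%(d@ex,d@ey),'Fx %.1f Fy %.1f Fz %.1f'%(f@ex,f@ey,o['contact_force'][2]))
go([[*(b+ey*.2),.10,-77.3],[*(b+ey*.2),-.008,-77.3]])
E
python3 p.py
```

```text
X -0.0002 Y 0.0747 Fx -0.3 Fy -0.1 Fz 1.3
TCP [0.4749 0.1503 0.1303] y-heading -77.59 tilt 0.12 t 12.43
[np.float64(0.4475307591294325), np.float64(0.2726069087891713), 0.1, -77.3] -> [ -0.04 -12.54   3.02] spin -0.005
[np.float64(0.4475307591294325), np.float64(0.2726069087891713), -0.008, -77.3] -> [ -0.02 -12.54  13.82] spin -0.005
```

```bash
python3 -m jog '[[0,-4,0,0],[0,-8,0,0],[0,-11,0,0],[0,-12.5,0,0],[0,-12.5,3,0],[0,-12.5,6,0],[0,-12.5,9,0],[0,-12.5,12,0],[0,-12.5,13.5,0],[0,-12.5,13.8,0],[0,-12.5,13.8,0],[0,-12.5,13.8,0]]' 1
python3 p.py
python3 - <<'E'
from h import *
save(cam('wrist'),'w7.png')
E
```

```text
t: 13.43
eef_pos: [0.4495, 0.2724, -0.0063]
tool_rot: [0.0, 0.994, 0.108, 0.0]
contact_force: [-1.1, -0.5, -0.4]
gripper_width: -0.002
grasp_force: 0.0
X 0.0018 Y 0.1993 Fx -1.2 Fy -0.3 Fz -0.4
TCP [ 0.4495  0.2724 -0.0063] y-heading -77.63 tilt 0.03 t 13.43
[np.float64(0.4475307591294325), np.float64(0.2726069087891713), 0.1, -77.3] -> [ -0.18  -0.06 -10.63] spin -0.006
[np.float64(0.4475307591294325), np.float64(0.2726069087891713), -0.008, -77.3] -> [-0.18 -0.07  0.17] spin -0.006
```

View pics/w7.png

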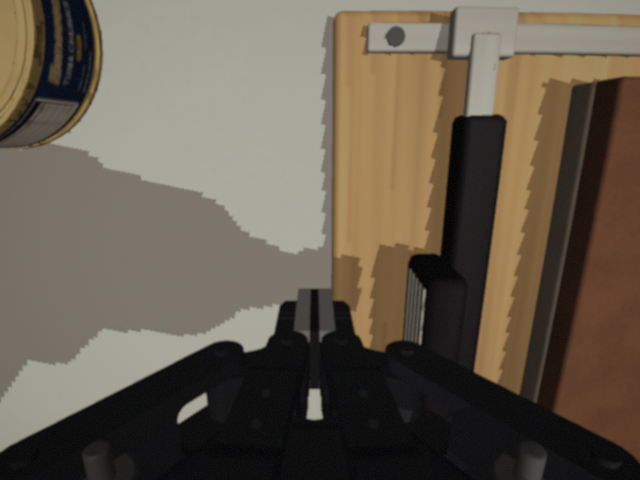

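The shut fingertips, at (315,295), stand behind the ribbed push block at (430,300), clear of everything. I'll push gently.

```bash
python3 -m jog '[[0,1,0,0],[0,1.8,0,0],[0,2.2,0,0],[0,2.5,0,0],[0,2.8,0,0],[0,3.1,0,0],[0,3.4,0,0],[0,3.7,0,0],[0,4,0,0],[0,4.3,0,0],[0,4.6,0,0],[0,4.9,0,0],[0,5.2,0,0],[0,5.5,0,0],[0,5.8,0,0],[0,6,0,0],[0,6,0,0]]'
python3 p.py | head -1
cat > j.py <<'E'
from h import *
for n in ('top','scene'):
    c=cam(n); P=cloud(c)
    b=np.array([.4928,.0762]); th=np.radians(12.68); ex=np.array([np.cos(th),np.sin(th)]); ey=np.array([-np.sin(th),np.cos(th)])
    q=P[...,:2]-b; X=q@ex; Y=q@ey; Z=P[...,2]
    dark=(c['pixels'].max(2)<70)&(Y>.06)&(Y<.16)&(c['depth']>0)&(Z<.036)
    for x0 in (-.07,-.05,.05,.07):
        s=dark&(abs(X-x0)<.008)
        if s.sum()>5: print(n,'x %.2f'%x0,'face Y %.4f'%np.percentile(Y[s],2),s.sum())
E
python3 j.py
```

```text
t: 14.9
eef_pos: [0.4618, 0.2149, -0.0067]
tool_rot: [-0.001, 0.994, 0.108, 0.0]
contact_force: [0.5, 4.1, 1.7]
gripper_width: 0.006
grasp_force: 2.1
X 0.0013 Y 0.1405 Fx 1.4 Fy 3.9 Fz 1.7
top x -0.07 face Y 0.0984 62
top x -0.05 face Y 0.0982 63
top x 0.05 face Y 0.0984 56
top x 0.07 face Y 0.0985 38
scene x -0.07 face Y 0.1039 14
scene x -0.05 face Y 0.1027 17
scene x 0.05 face Y 0.1032 14
scene x 0.07 face Y 0.1018 12
```

```bash
python3 -m jog '[[0,0.2,0,0],[0,0.4,0,0],[0,0.6,0,0],[0,0.8,0,0],[0,1,0,0],[0,1.2,0,0],[0,1.4,0,0],[0,1.6,0,0],[0,1.8,0,0],[0,2,0,0],[0,2,0,0]]'
python3 p.py | head -1
python3 -m jog '[[0,0.1,0,0],[0,0.2,0,0],[0,0.2,0,0]]'
python3 p.py | head -1; python3 j.py|head -4
```

```text
t: 15.92
eef_pos: [0.4662, 0.1954, -0.0067]
tool_rot: [-0.001, 0.994, 0.108, 0.0]
contact_force: [1.7, 6.0, -0.0]
gripper_width: 0.001
grasp_force: 2.6
X 0.0012 Y 0.1206 Fx 2.9 Fy 5.4 Fz -0.0
t: 16.17
eef_pos: [0.4666, 0.1938, -0.0067]
tool_rot: [-0.001, 0.994, 0.109, 0.0]
contact_force: [0.8, 6.1, 1.8]
gripper_width: -0.002
grasp_force: 3.0
X 0.0013 Y 0.1190 Fx 2.2 Fy 5.8 Fz 1.8
top x -0.07 face Y 0.0766 62
top x -0.05 face Y 0.0767 64
top x 0.05 face Y 0.0766 21
scene x -0.07 face Y 0.0802 15
```

```bash
for i in 1; do python3 -m jog '[[0,0.05,0,0],[0,0.1,0,0],[0,0.15,0,0],[0,0.15,0,0],[0,0.15,0,0]]'; done; python3 p.py | head -1
python3 -m jog '[[0,0.05,0,0],[0,0.1,0,0],[0,0.1,0,0],[0,0.1,0,0]]'; python3 p.py | head -1
```

```text
t: 16.68
eef_pos: [0.4668, 0.1932, -0.0067]
tool_rot: [-0.001, 0.994, 0.109, 0.0]
contact_force: [0.8, 8.8, 2.2]
gripper_width: -0.005
grasp_force: 4.0
X 0.0013 Y 0.1183 Fx 2.7 Fy 8.5 Fz 2.2
t: 17.02
eef_pos: [0.4667, 0.193, -0.0067]
tool_rot: [-0.001, 0.994, 0.109, -0.0]
contact_force: [-1.1, 9.7, 2.1]
gripper_width: -0.003
grasp_force: 5.0
X 0.0012 Y 0.1181 Fx 1.1 Fy 9.8 Fz 2.1
```

```bash
python3 -m jog '[[0,0.1,0,0],[0,0.2,0,0],[0,0.3,0,0],[0,0.3,0,0],[0,0.3,0,0]]'; python3 p.py | head -1
python3 -m jog '[[0,0.1,0,0],[0,0.2,0,0],[0,0.3,0,0],[0,0.3,0,0],[0,0.3,0,0]]'; python3 p.py | head -1
```

```text
t: 17.43
eef_pos: [0.4669, 0.1921, -0.0067]
tool_rot: [-0.003, 0.994, 0.11, -0.0]
contact_force: [-1.9, 15.8, 3.1]
gripper_width: -0.001
grasp_force: 7.7
X 0.0012 Y 0.1172 Fx 1.7 Fy 15.9 Fz 3.1
t: 17.85
eef_pos: [0.4669, 0.1922, -0.0066]
tool_rot: [-0.004, 0.994, 0.111, -0.001]
contact_force: [-3.8, 21.5, 3.4]
gripper_width: -0.001
grasp_force: 11.3
X 0.0012 Y 0.1173 Fx 1.0 Fy 21.8 Fz 3.4
```

The force climbed from 16 to 22 N with no further travel, so the jaw is home. I'll back off, rise and look.

```bash
python3 -m jog '[[0,-1,0,0],[0,-3,0,0],[0,-4,-1,0],[0,-4,-4,0],[0,-4,-8,0],[0,-2,-12,0],[0,2,-15,0],[0,4,-16,0],[0,4,-16,0],[0,4,-16,0],[0,4,-16,0],[0,4,-16,0]]'
sed 's/side=1)/side=1,split=.025)/; s/side=-1)/side=-1,split=.025)/' m.py > m2.py; python3 m2.py .038; python3 j.py | head -4
python3 - <<'E'
from h import *
save(cam('wrist'),'w8.png')
E
```

```text
t: 18.85
eef_pos: [0.4757, 0.1457, 0.1521]
tool_rot: [0.0, 0.994, 0.109, -0.001]
contact_force: [0.9, 0.1, 0.5]
gripper_width: 0.003
grasp_force: 0.0
(np.float64(12.4213565601139), array([0.56769583, 0.14445828]), np.float64(0.049510847468637036), np.float64(0.03698690145342248), [np.float64(0.06), np.float64(-0.06)])
(np.float64(12.426132436783682), array([0.57855579, 0.09594748]), np.float64(0.047868439412268204), np.float64(0.03701879845924627), [np.float64(-0.11), np.float64(0.11)])
held-base along -0.0002 across 0.0497
TCP [0.4758 0.1459 0.1521] y-heading -77.49 tilt 0.14 t 18.90
[-0.04744641  0.1323896  -0.35138347]
scene x -0.07 face Y 0.0795 16
scene x -0.05 face Y 0.0787 15
scene x 0.05 face Y 0.0786 16
scene x 0.07 face Y 0.0777 14
```

View pics/w8.png

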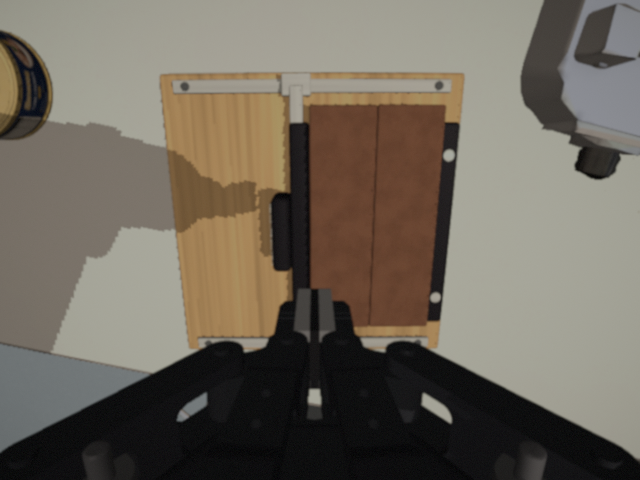

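The picture shows the pair butted into one block, the seam a thin line at (375,215) and the far ends level at row 105 (0.2 mm apart by measurement). The block sits tight between the jaws at (300,200) and (445,220), brown faces up. The robot is clear, so I'm handing in.

```bash
python3 -c "
from station import bot
print(bot.hand_in())"
```

```text
the job is handed in; nothing more can be done
None
```

The loose whetstone lies brown face up in the base, butted against the other stone with ends about 0.2 mm apart and the jaw pushed home until it stalled at 22 N; the tin was left alone, and the job is handed in (just under 19 s; I saw no verdict).

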